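Lay the bars of a xylophone in order of length

TASK

Finish the little xylophone on the bench: lay its five loose wooden bars across the two rails in order of length, the longest at the wide end of the frame down to the shortest at the narrow end. Each bar lies flat on both felt pads of its own seat, between the spacer buttons, square across the frame and centred so that it sticks out equally past both rails.

Things in the scene. Friction and masses are not known exactly. Their poses are not given: they have to be found in the camera images.
- bar_1: Loose wooden xylophone bar, the shortest of five: 112 mm long (its y axis), 24 mm wide (its x axis), 16 mm thick, reddish-brown wood with a small dark tack near each end. Starts lying flat on the worktop. Origin: centre of its underside; z up. All five are alike but for length: 112, 134, 156, 178 and 200 mm.
- bar_2: Loose wooden xylophone bar, the second shortest of five: 134 mm long (its y axis), 24 mm wide (its x axis), 16 mm thick, reddish-brown wood with a small dark tack near each end. Starts lying flat on the worktop. Origin: centre of its underside; z up. All five are alike but for length: 112, 134, 156, 178 and 200 mm.
- bar_3: Loose wooden xylophone bar, the middle of five: 156 mm long (its y axis), 24 mm wide (its x axis), 16 mm thick, reddish-brown wood with a small dark tack near each end. Starts lying flat on the worktop. Origin: centre of its underside; z up. All five are alike but for length: 112, 134, 156, 178 and 200 mm.
- bar_4: Loose wooden xylophone bar, the second longest of five: 178 mm long (its y axis), 24 mm wide (its x axis), 16 mm thick, reddish-brown wood with a small dark tack near each end. Starts lying flat on the worktop. Origin: centre of its underside; z up. All five are alike but for length: 112, 134, 156, 178 and 200 mm.
- bar_5: Loose wooden xylophone bar, the longest of five: 200 mm long (its y axis), 24 mm wide (its x axis), 16 mm thick, reddish-brown wood with a small dark tack near each end. Starts lying flat on the worktop. Origin: centre of its underside; z up. All five are alike but for length: 112, 134, 156, 178 and 200 mm.
- seat_1: The first seat, at the narrow end (for the shortest bar) of the xylophone frame: a grey felt pad on each pale rail, pads 62 mm apart. Origin: midway between the pads at the felt's top, 36 mm above the worktop; x along the row to the wide end, y across the rails (the way the bar lies), z up. The frame, about 290 mm long, is one rigid immovable piece; its place and turn vary.
- seat_2: The second seat from the narrow end (for the second shortest bar) of the xylophone frame: a grey felt pad on each pale rail, pads 74 mm apart. Origin: midway between the pads at the felt's top, 36 mm above the worktop; x along the row to the wide end, y across the rails (the way the bar lies), z up. Seats are 50 mm apart; the two rails converge.
- seat_3: The middle seat (for the middle bar) of the xylophone frame: a grey felt pad on each pale rail, pads 86 mm apart. Origin: midway between the pads at the felt's top, 36 mm above the worktop; x along the row to the wide end, y across the rails (the way the bar lies), z up. Dark round buttons 16 mm across stand on both rails halfway between seats, leaving 34 mm for a bar.
- seat_4: The second seat from the wide end (for the second longest bar) of the xylophone frame: a grey felt pad on each pale rail, pads 98 mm apart. Origin: midway between the pads at the felt's top, 36 mm above the worktop; x along the row to the wide end, y across the rails (the way the bar lies), z up. The buttons rise 8.5 mm above the felt.
- seat_5: The last seat, at the wide end (for the longest bar) of the xylophone frame: a grey felt pad on each pale rail, pads 110 mm apart. Origin: midway between the pads at the felt's top, 36 mm above the worktop; x along the row to the wide end, y across the rails (the way the bar lies), z up. Rails are 16 mm wide, tops 33 mm above the worktop, open between.

How it is judged:
At the end, for the whole second after the job is handed in: Each bar_N rests on its seat_N (1 shortest, narrow end; 5 longest, wide end): centre within 12 mm of the seat's seen from above, underside within 4 mm of the felt's height, long axis within 0.15 rad of the seat's y axis, level within 0.06 rad, at rest (under 0.02 m/s and 0.2 rad/s) (horizontal distance between bar_1 and seat_1 below 0.012 m and z of bar_1 in the frame of seat_1 between -0.004 and 0.004 m and angle between the y axis of bar_1 and the y axis of seat_1, either way round below 0.15 rad and angle between each of bar_1, bar_2, bar_3, bar_4, bar_5's own z axis and vertical below 0.06 rad and linear speed of each of bar_1, bar_2, bar_3, bar_4, bar_5 below 0.02 m/s and angular speed of each of bar_1, bar_2, bar_3, bar_4, bar_5 below 0.2 rad/s and horizontal distance between bar_2 and seat_2 below 0.012 m and z of bar_2 in the frame of seat_2 between -0.004 and 0.004 m and angle between the y axis of bar_2 and the y axis of seat_2, either way round below 0.15 rad and horizontal distance between bar_3 and seat_3 below 0.012 m and z of bar_3 in the frame of seat_3 between -0.004 and 0.004 m and angle between the y axis of bar_3 and the y axis of seat_3, either way round below 0.15 rad and horizontal distance between bar_4 and seat_4 below 0.012 m and z of bar_4 in the frame of seat_4 between -0.004 and 0.004 m and angle between the y axis of bar_4 and the y axis of seat_4, either way round below 0.15 rad and horizontal distance between bar_5 and seat_5 below 0.012 m and z of bar_5 in the frame of seat_5 between -0.004 and 0.004 m and angle between the y axis of bar_5 and the y axis of seat_5, either way round below 0.15 rad); the robot touches nothing.
It also fails if it takes over 115 s, if anything falls off the work surface, if the arm or the gripper's body presses on something with over 40 N, if the wrist force passes 120 N, or if a joint passes its speed limit or range.

ROBOT

A 7-joint arm with a two-finger parallel gripper is mounted at the origin on a cart in front of the work surface, level with it; the furniture and walls round the work are solid. World frame = base frame: x ahead of the robot, y to its left, z up, the work surface at z = 0. Lengths are in m, angles in rad, forces in N, time in s.
With the tool pointing down it reaches from about 0.425 to 0.925 m from the base axis. Payload 6.8 kg.
Tool frame: the origin (TCP) lies at the very end of the fingers, on their centre line; the grasp point (between the pads) lies 19 mm behind it; z points along the fingers, y is the line along which they close (so a half turn about z gives the same grasp; the last joint's range is limited). The gripper opens to 85 mm and grips with 20 to 120 N. Pads are 22 mm wide; open, the fingers measure 114 mm over their backs; the gripper's body (76 mm by 85 mm) begins 54 mm behind the grasp point. The pads swing forward as they close: fully open they stand 13 mm farther back than shut.
Start: joints at [-1.373, 0.477, 0.022, 1.555, -0.011, 1.109, -0.083], TCP at [0.203, 0.644, 0.231] pointing down, gripper open.
Joint ranges: [-2.96, 2.96], [-0.34, 2.1], [-1.41, 1.46], [0.24, 2.44], [-1.37, 4.51], [0.17, 1.92], [-2.96, 2.96]. Speed limits (rad/s): [2.39, 2.39, 3.14, 3.14, 3.14, 3.14, 3.14].

INTERFACE

Orientations are given as a unit quaternion [w, x, y, z].
In Python, from station import monitor, eyes, bot gives the robot as it stands.
- The arm moves only by the shell command python3 -m creep FILE [FORCE], which reads ROWS from the file FILE. ROWS is a JSON object with one list for each field, all of the same length, 1 to 20, a row being the entries at one place: tx, ty, tz (the shift in a scale on which 1.0 is 80 cm), yaw (a turn about the tool's z in parts of the range, where 1.0 means 2 rad), finger_gap (the opening from 0.0 (shut) to 1.0 (fully open)); each row shifts and turns the commanded pose from where the row before left it, along the tool's axes as they then stand; what a row does not reach is not made up. A row lasts 1/10 s, in which the tool goes at most 0.05 m and 0.15 rad, less where a joint would pass 70% of its speed; a pose out of reach is approached as far as the arm can. The fingers move at their own pace and stop on an object; FORCE is the grip in N (left out, the last holds). Time passes only in rows, so rows that do not move let the fingers close. It prints the time, the measured TCP pose, the force, the opening and the grip force at its end. No shift or turn number may pass 1 either way. Input that does not fit is refused with a message, and nothing moves.
- monitor.get_obs(): the state, without advancing time (a new reading comes with each control period).
- eyes.read_camera(name): name is "scene" or "top" or "wrist"; returns the picture (480x640x3 uint8, blue, green, red); there is no depth.
- eyes.camera_info(name): a dict with "vertical_fov" (degrees; the focal length in pixels is half the picture's height over the tangent of half this angle, whatever the lens; pixels are square), "cx", "cy" (the principal point, pixels), "view" (4x4, takes a point from world to camera coordinates); the wrist camera has in their place "hand_eye" (4x4, takes a point from camera to tool coordinates, whose origin is the TCP and whose axes are the flange's). Camera axes: x right, y up, looking along -z (the intrinsics and any distortion apply to the point x, -y, -z); pixel columns grow to the right and rows downward; lengths in m; the calibration is good to about 2 mm. A picture is of the moment at which its call begins: read the wrist's pose just before it. camera_info takes no time and is no camera call.
- bot.hand_in(): hands the job in; it is judged then, once.
The state is a dict: "t": time; "q": joint angles; "joint_vel": joint speeds; "joint_torque": joint torques, N m; "eef_pos": TCP position; "tool_rot": TCP orientation; "contact_force": force on the tool from outside, world axes, zero at the start; "torque": the same for the moment, N m; "gripper_width": opening from 0.0 (shut) to 1.0 (fully open); "grasp_force": force on a finger pad.
Only numpy, scipy, OpenCV 4.12 (cv2) and the standard library are available. Lean on these libraries where they do the work, as an engineer would, in place of code of your own. Each camera call takes 0.05 s, during which the arm holds its last target. There are 200 camera calls.

## Working session

There is one attempt and no reset: what is moved stays moved. The work goes in short steps, Python scripts to look and compute and a shell command to move; the robot and the scene stay as the last step left them, time stands still between calls to the robot, and variables do not carry over. Pictures are saved under pics/ and viewed, at most 14 in all, crops included, and the job is handed in when it is done.

```bash
ls; mkdir -p pics
python3 - <<'E'
from station import monitor, eyes, bot
import cv2,numpy as np
np.set_printoptions(precision=4,suppress=True)
o=monitor.get_obs()
for k,v in o.items(): print(k,v)
for n in ["scene","top","wrist"]:
    print(n,eyes.camera_info(n))
    im=eyes.read_camera(n); cv2.imwrite(f"pics/{n}0.png",im)
E
```

```text
pics
t 0.0
q [-1.3731  0.4778  0.0223  1.5564 -0.0115  1.1093 -0.0831]
joint_vel [ 0.0012  0.0009 -0.0005 -0.0016 -0.0003 -0.0006  0.001 ]
joint_torque [  0.     -59.6458   1.608  -28.1193   0.0124   0.0096   0.    ]
eef_pos [0.2031 0.6431 0.2303]
tool_rot [-0.0001  0.1523  0.9883 -0.0009]
contact_force [ 0.4803 -0.0952  0.6179]
torque [-0.046   0.0276 -0.0033]
grasp_force 0.0
gripper_width 1.000251754365137
scene {'vertical_fov': 48.67550570066015, 'cx': 311.2842825273083, 'cy': 241.09217353193384, 'view': array([[ 0.6159, -0.7875, -0.0227, -0.2607],
       [ 0.3951,  0.2838,  0.8737, -0.3068],
       [-0.6816, -0.547 ,  0.4859, -0.9368],
       [ 0.    ,  0.    ,  0.    ,  1.    ]])}
top {'vertical_fov': 51.8978886263467, 'cx': 319.2800513606808, 'cy': 237.9860280428548, 'view': array([[-0.0217, -0.9997, -0.0076,  0.0718],
       [ 0.9925, -0.0225,  0.1202, -0.5465],
       [-0.1203, -0.0049,  0.9927, -1.0421],
       [ 0.    ,  0.    ,  0.    ,  1.    ]])}
wrist {'vertical_fov': 70.40013744715853, 'cx': 323.7049590881973, 'cy': 238.16018195113958, 'hand_eye': array([[ 0.0012,  0.9544,  0.2985,  0.0765],
       [ 1.    , -0.0009, -0.0012, -0.0005],
       [-0.0009,  0.2985, -0.9544, -0.1426],
       [ 0.    ,  0.    ,  0.    ,  1.    ]])}
```

View pics/top0.png

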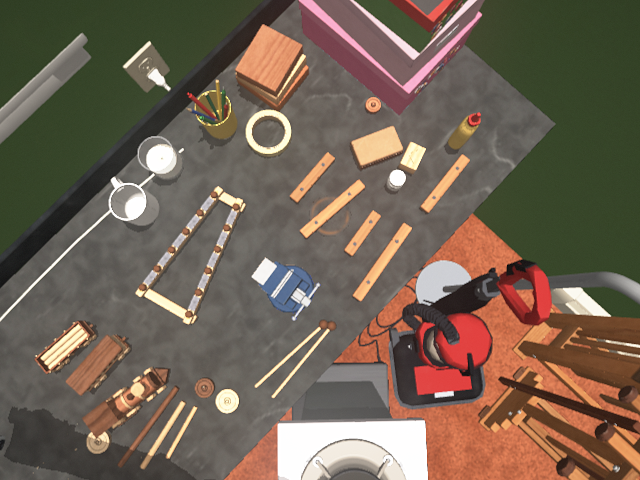

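View pics/scene0.png

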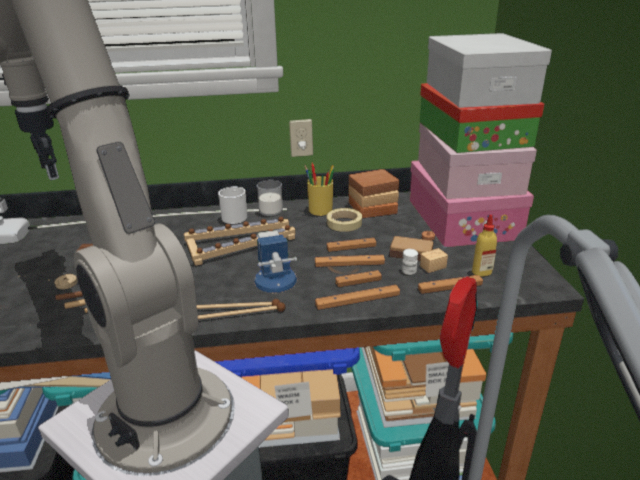

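```bash
cat > h.py <<'E'
from station import monitor, eyes, bot
import cv2,numpy as np
from scipy.spatial.transform import Rotation as R
np.set_printoptions(precision=4,suppress=True)
def K(n):
    i=eyes.camera_info(n); f=240/np.tan(np.radians(i['vertical_fov']/2)); return i,f
def cam(n,obs=None):
    """camera->world pose"""
    i,f=K(n)
    if n!='wrist': T=np.linalg.inv(i['view'])
    else:
        T=np.eye(4); q=np.array(obs['tool_rot']); T[:3,:3]=R.from_quat(q[[1,2,3,0]]).as_matrix(); T[:3,3]=obs['eef_pos']; T=T@i['hand_eye']
    return T,f,i['cx'],i['cy']
def rays(c,px):
    T,f,cx,cy=c; px=np.atleast_2d(px).astype(float)
    d=np.c_[(px[:,0]-cx)/f,-(px[:,1]-cy)/f,-np.ones(len(px))]@T[:3,:3].T
    return T[:3,3],d
def onplane(c,px,z):
    o,d=rays(c,px); return o+d*((z-o[2])/d[:,2])[:,None]
def proj(c,P):
    T,f,cx,cy=c; p=(np.atleast_2d(P)-T[:3,3])@T[:3,:3]
    return np.c_[cx+f*p[:,0]/-p[:,2],cy-f*p[:,1]/-p[:,2]]
def tri(c1,p1,c2,p2):
    A=[];b=[]
    for c,p in((c1,p1),(c2,p2)):
        o,d=rays(c,p); d=d[0]/np.linalg.norm(d[0]); M=np.eye(3)-np.outer(d,d); A.append(M); b.append(M@o)
    return np.linalg.lstsq(np.vstack(A),np.hstack(b),rcond=None)[0]
def snap(n,name=None):
    o=monitor.get_obs(); im=eyes.read_camera(n)
    if name: cv2.imwrite(f'pics/{name}.png',im)
    return im,cam(n,o)
def blobs(im,lo=(5,90,90),hi=(17,255,255),amin=150):
    m=cv2.inRange(cv2.cvtColor(im,cv2.COLOR_BGR2HSV),lo,hi)
    m=cv2.morphologyEx(m,cv2.MORPH_CLOSE,np.ones((5,5)))
    cs,_=cv2.findContours(m,cv2.RETR_EXTERNAL,cv2.CHAIN_APPROX_NONE)
    return [c[:,0] for c in cs if cv2.contourArea(c)>amin]
def go(xyz,yaw):
    """tool-axes shift to world xyz, then turn so tool y axis is along yaw (mod pi)"""
    o=monitor.get_obs(); q=np.array(o['tool_rot']); M=R.from_quat(q[[1,2,3,0]]).as_matrix()
    d=M.T@(np.array(xyz)-o['eef_pos'])
    ty=np.arctan2(M[1,1],M[0,1]); dyaw=(yaw-ty+np.pi/2)%np.pi-np.pi/2
    print('t',o['t'],'pos',np.array(o['eef_pos']),'shift',d,'turn',-dyaw,'q7',o['q'][6],'tilt',M[:,2])
E
python3 - <<'E'
from h import *
im=cv2.imread('pics/top0.png'); c=cam('top'); s=cv2.imread('pics/scene0.png'); cs=cam('scene')
hsv=cv2.cvtColor(im,cv2.COLOR_BGR2HSV)
for p in [(318,172),(340,203),(366,228),(390,255),(440,190)]: print(p,hsv[p[1],p[0]])
hs=cv2.cvtColor(s,cv2.COLOR_BGR2HSV)
for p in [(350,244),(350,261),(360,279)]: print(p,hs[p[1],p[0]])
for b in blobs(im):
    w=onplane(c,b,.016)[:,:2].astype(np.float32)
    r=cv2.minAreaRect(w*1000)
    if 80<max(r[1])<230 and min(r[1])<60: print('top',b.mean(0),r)
for b in blobs(s): print('scene',b.mean(0),b.min(0),b.max(0),onplane(cs,[b.mean(0)],.012))
E
python3 - <<'E'
import cv2
im=cv2.imread('pics/top0.png')
cv2.imwrite('pics/frame0.png',cv2.resize(im[180:330,130:250],None,fx=4,fy=4,interpolation=cv2.INTER_CUBIC))
E
```

```text
(318, 172) [ 13 133 236]
(340, 203) [ 16 116 252]
(366, 228) [ 14 130 246]
(390, 255) [ 18 113 254]
(440, 190) [ 16 119 252]
(350, 244) [ 14 140 162]
(350, 261) [ 14 141 156]
(360, 279) [ 13 141 139]
top [180.945  432.2477] ((142.48756408691406, 361.4910888671875), (10.184947967529297, 121.18281555175781), 59.888545989990234)
top [162.7273 434.2587] ((138.71234130859375, 400.4107360839844), (12.457616806030273, 161.43946838378906), 56.95307159423828)
top [147.7607 426.2454] ((155.94256591796875, 432.1973876953125), (12.039834976196289, 198.54318237304688), 53.00485610961914)
top [ 66.875  345.8684] ((327.7930908203125, 612.5936889648438), (57.14286804199219, 140.4667510986328), 40.46391296386719)
top [300.5099 354.5563] ((298.33203125, 110.75960540771484), (43.15574264526367, 206.312255859375), 46.86884307861328)
top [381.8537 261.4878] ((495.2458801269531, -77.27415466308594), (25.0477294921875, 201.0086669921875), 53.22964096069336)
top [362.0825 232.7526] ((559.940185546875, -35.490203857421875), (24.863962173461914, 113.19905853271484), 52.989830017089844)
top [331.0592 212.7396]
[... 825 characters left out ...]
6] [470 320] [496 335] [[ 0.5498 -0.3589  0.012 ]]
scene [534.2984 384.5216] [505 313] [574 479] [[ 0.4469 -0.4964  0.012 ]]
scene [356.7933 296.486 ] [315 285] [399 309] [[ 0.4876 -0.0828  0.012 ]]
scene [439.4362 284.234 ] [418 277] [462 292] [[ 0.6443 -0.2122  0.012 ]]
scene [357.59 277.99] [335 270] [381 286] [[ 0.5533 -0.0412  0.012 ]]
scene [349.0461 260.2105] [315 255] [384 266] [[0.6098 0.0226 0.012 ]]
scene [351.0185 244.037 ] [327 238] [375 251] [[0.6824 0.066  0.012 ]]
scene [420.716  248.8639] [390 231] [446 272] [[ 0.7681 -0.0977  0.012 ]]
scene [231.6164 237.2032] [185 217] [294 264] [[0.5203 0.3579 0.012 ]]
scene [372.9822 192.5621] [349 169] [398 217] [[1.0057 0.2002 0.012 ]]
```

View pics/frame0.png

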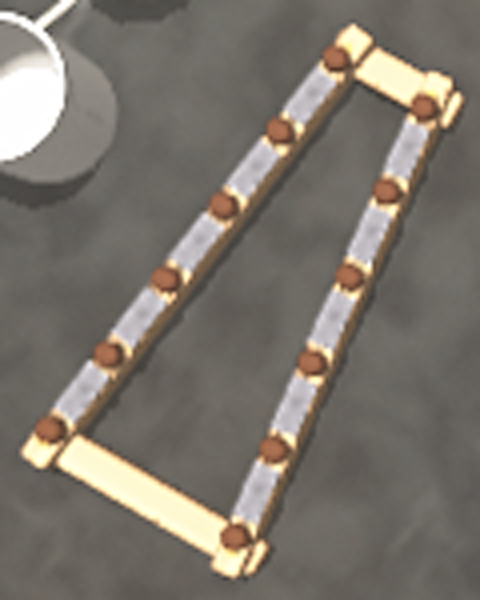

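```bash
cat >> h.py <<'E'
from scipy.optimize import least_squares
BX=np.array([-.125,-.075,-.025,.025,.075,.125])
BTN=np.array([[x,s*(.043+.12*x)] for s in(1,-1) for x in BX])
def fitframe(pairs,z0=.0445,x0=(.5,.3,2.5),freez=False):
    """pairs: (cam,px 12x2) ; BTN order: s=+1 narrow->wide, then s=-1. returns x,y,yaw(of seat x axis)[,z]"""
    def f(p):
        co,si=np.cos(p[2]),np.sin(p[2]); z=p[3] if freez else z0
        P=np.c_[p[0]+co*BTN[:,0]-si*BTN[:,1],p[1]+si*BTN[:,0]+co*BTN[:,1],np.full(12,z)]
        return np.concatenate([(proj(c,P)-px).ravel() for c,px in pairs])
    r=least_squares(f,list(x0)+([z0] if freez else []),loss='soft_l1'); return r.x,r.fun
def seat(p,n):
    d=.05*(n-3); return np.array([p[0]+d*np.cos(p[2]),p[1]+d*np.sin(p[2])])
E
python3 - <<'E'
from h import *
L=np.array([(336,58),(280,130),(223,205),(166,279),(108,353),(51,429)])
Rr=np.array([(423,107),(387,191),(349,276),(312,362),(273,449),(235,537)])
c=cam('top')
A=(L-1.5)/4+[130,180]; B=(Rr-1.5)/4+[130,180]
# seat x axis to wide; y = z cross x; wide is image down-left. world +y image left, +x image up
for s,px in(('L+',np.vstack([A,B])),('R+',np.vstack([B,A]))):
    for fz in(0,1):
        p,r=fitframe([(c,px)],freez=fz); print(s,p,np.sqrt((r**2).mean()),abs(r).max())
        for n in range(1,6): print(n,seat(p,n))
# bar 4: tight segmentation
im=cv2.imread('pics/top0.png')
b=[b for b in blobs(im,(8,70,200),(22,255,255)) if abs(b.mean(0)-[332,210]).max()<15]
for q in b: print(cv2.minAreaRect((onplane(c,q,.016)[:,:2]*1000).astype(np.float32)))
go([.55,.25,.3],2.4)
E
```

```text
L+ [0.5269 0.312  3.6091] 37.22886765072861 110.33061325020424
1 [0.6162 0.3571]
2 [0.5716 0.3345]
3 [0.5269 0.312 ]
4 [0.4823 0.2895]
5 [0.4377 0.2669]
L+ [ 0.58    0.4063  3.1984 -0.3874] 29.52471350246231 84.98285209896056
1 [0.6798 0.412 ]
2 [0.6299 0.4092]
3 [0.58   0.4063]
4 [0.5301 0.4035]
5 [0.4802 0.4006]
R+ [0.5273 0.3274 2.6081] 0.22442916154474776 0.4927972246325112
1 [0.6134 0.2766]
2 [0.5704 0.302 ]
3 [0.5273 0.3274]
4 [0.4843 0.3529]
5 [0.4412 0.3783]
R+ [0.528  0.3291 2.608  0.0379] 0.10617942391864493 0.20986465198464543
1 [0.6141 0.2783]
2 [0.571  0.3037]
3 [0.528  0.3291]
4 [0.4849 0.3546]
5 [0.4419 0.38  ]
((616.9050903320312, 29.379032135009766), (22.69804573059082, 176.18002319335938), 39.92296600341797)
t 0.15 pos [0.2031 0.6433 0.2305] shift [-0.4492 -0.2707 -0.0691] turn -1.1350143024690569 q7 -0.08311808718611814 tilt [-0.0004 -0.0014 -1.    ]
```

Careful with the scale: shifts go in shares of 80 cm and turns go in shares of 2 rad. That gives: -0.037 m / 0.8 = -0.0463, -0.0226 m / 0.8 = -0.0283.

```bash
echo '{"tx":[-0.0463, -0.0463, -0.0463, -0.0463, -0.0463, -0.0463, -0.0463, -0.0463, -0.0463, -0.0463, -0.0463, -0.0463, 0, 0], "ty":[-0.0283, -0.0283, -0.0283, -0.0283, -0.0283, -0.0283, -0.0283, -0.0283, -0.0283, -0.0283, -0.0283, -0.0283, 0, 0], "tz":[-0.0073, -0.0073, -0.0073, -0.0073, -0.0073, -0.0073, -0.0073, -0.0073, -0.0073, -0.0073, -0.0073, -0.0073, 0, 0], "yaw":[0, 0, 0, 0, 0, 0, 0, 0, 0, 0, 0, 0, 0, 0], "finger_gap":[0.6, 0.6, 0.6, 0.6, 0.6, 0.6, 0.6, 0.6, 0.6, 0.6, 0.6, 0.6, 0.6, 0.6]}' > next.json && python3 -m creep next.json
python3 - <<'E'
from h import *
im,c=snap('wrist','w1'); go([.55,.25,.3],.93)
p=[.528,.329,2.608]; co,si=np.cos(p[2]),np.sin(p[2])
P=np.c_[p[0]+co*BTN[:,0]-si*BTN[:,1],p[1]+si*BTN[:,0]+co*BTN[:,1],np.full(12,.0445)]
print(proj(c,P))
E
```

```text
t: 1.55
eef_pos: [0.5455, 0.2503, 0.3007]
tool_rot: [-0.0, 0.154, 0.988, -0.0]
contact_force: [-1.0, 0.7, 0.1]
gripper_width: 0.598
grasp_force: 0.0
t 1.6 pos [0.5445 0.2518 0.3005] shift [-0.0058 -0.0001  0.0005] turn 0.3350537758937584 q7 0.7940664405720699 tilt [-0.001   0.0002 -1.    ]
[[335.3226 258.6756]
 [340.1889 219.8522]
 [345.4222 178.1003]
 [351.0658 133.0755]
 [357.1699  84.3771]
 [363.7931  31.5366]
 [378.4349 267.9797]
 [394.2654 231.9632]
 [411.21   193.4119]
 [429.3906 152.0484]
 [448.9477 107.5533]
 [470.0437  59.557 ]]
```

View pics/w1.png

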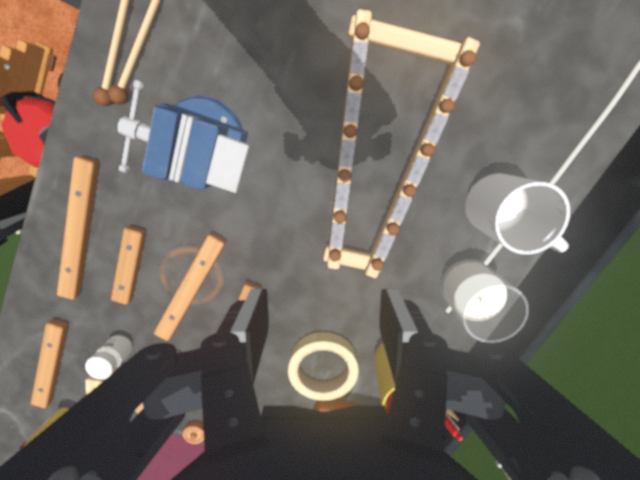

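Run:
```python
from h import *
o=monitor.get_obs(); c=cam('wrist',o); ct=cam('top'); im=cv2.imread('pics/w1.png'); it=cv2.imread('pics/top0.png')
def btns(im,c,p,z,r):
    co,si=np.cos(p[2]),np.sin(p[2])
    P=np.c_[p[0]+co*BTN[:,0]-si*BTN[:,1],p[1]+si*BTN[:,0]+co*BTN[:,1],np.full(12,z)]
    h=cv2.cvtColor(im,cv2.COLOR_BGR2HSV); m=(h[...,0]<16)&(h[...,1]>100)&(h[...,2]<190)&(h[...,2]>40)
    out=[]
    for u,v in proj(c,P):
        y,x=np.nonzero(m[int(v)-r:int(v)+r+1,int(u)-r:int(u)+r+1]); out.append((x.mean()+int(u)-r,y.mean()+int(v)-r))
    return np.array(out)
p=[.528,.329,2.608]
bw=btns(im,c,p,.042,9); bt=btns(it,ct,p,.042,5)
print(bw.round(1).tolist())
for pr in([(ct,bt)],[(c,bw)],[(ct,bt),(c,bw)]):
    q,r=fitframe(pr,x0=p,freez=True); print(q,np.sqrt((r**2).mean()),abs(r).max())
for n in range(1,6): print(n,seat(q,n))
names={134:2,200:5,112:1,178:4,156:3}
for nm,i,cc in(('top',it,ct),('w',im,c)):
  for b in blobs(i,(8,70,180),(22,255,255)):
    r=cv2.minAreaRect((onplane(cc,b,.016)[:,:2]*1000).astype(np.float32))
    (w,l),a=r[1],r[2]
    if w>l: w,l,a=l,w,a-90
    if 18<w<40 and 100<l<215: print(nm,np.array(r[0]).round(1),round(w,1),round(l,1),'cross yaw',round(np.radians(a),3))
# height of bar5/bar1 by tacks (w1): bar5 (81,193),(69,270); bar1
```

```text
[[334.6, 254.6], [339.3, 216.3], [344.4, 175.0], [349.8, 130.5], [355.7, 82.7], [362.0, 30.9], [377.2, 263.9], [392.9, 228.2], [409.6, 190.1], [427.3, 149.2], [446.6, 105.4], [467.3, 58.4]]
[0.5276 0.3294 2.6096 0.0361] 0.12619785517359555 0.21315742555680117
[0.5238 0.3308 2.6115 0.0372] 0.19581424204699113 0.4315348266251817
[0.5244 0.3305 2.6114 0.0367] 0.8504141936071109 1.700478753069433
1 [0.6107 0.28  ]
2 [0.5675 0.3053]
3 [0.5244 0.3305]
4 [0.4813 0.3558]
5 [0.4381 0.3811]
top [ 162.2 -448.5] 33.3 156.5 cross yaw -0.399
top [495.4 -77.8] 23.3 198.9 cross yaw 0.927
top [560.3 -36. ] 22.8 110.9 cross yaw 0.922
top [616.7  29.2] 23.7 176.2 cross yaw 0.694
top [ 668.5 -225. ] 23.1 155.1 cross yaw 0.871
top [689.8  73. ] 22.9 133.0 cross yaw 0.849
w [ 666.3 -221.1] 23.7 156.0 cross yaw 0.875
w [613.8  31.9] 24.6 177.9 cross yaw 0.703
w [557.5 -33.2] 23.2 111.4 cross yaw 0.928
w [493.2 -75.3] 23.8 199.1 cross yaw 0.933
w [406.7 400. ] 31.6 145.8 cross yaw -0.517
```

```bash
cat >> h.py <<'E'
def go(xyz,yaw):
    o=monitor.get_obs(); q=np.array(o['tool_rot']); M=R.from_quat(q[[1,2,3,0]]).as_matrix()
    w=np.array(xyz)-o['eef_pos']; ty=np.arctan2(M[1,1],M[0,1]); dy=(yaw-ty+np.pi/2)%np.pi-np.pi/2
    alt=dy-np.sign(dy)*np.pi
    d=lambda a:(R.from_euler('z',a).as_matrix()@M).T@w
    print('t',round(o['t'],2),'pos',np.array(o['eef_pos']).round(4),'tooly',ty.round(3),'q7',round(o['q'][6],2),'F',np.array(o['contact_force']).round(1),'w',round(o['gripper_width'],3))
    print(' shift first',d(0),'| turn',round(-dy,4),'then shift',d(dy),'| or turn',round(-alt,4),'then',d(alt))
def bars(im,c,z=.016):
    for b in blobs(im,(8,70,150),(22,255,255)):
        r=cv2.minAreaRect((onplane(c,b,z)[:,:2]*1000).astype(np.float32)); (w,l),a=r[1],r[2]
        if w>l: w,l,a=l,w,a-90
        if 15<w<45 and 50<l<230: print('bar',np.array(r[0]).round(1),round(w,1),round(l,1),'yaw',round(np.radians(a),3),'px',b.min(0),b.max(0))
E
python3 - <<'E'
from h import *
c=cam('wrist',monitor.get_obs()); ct=cam('top')
for w,t in(([.4932,-.0753],[.4954,-.0778]),([.5575,-.0332],[.5603,-.036]),([.6138,.0319],[.6167,.0292])):
    print('tri',tri(c,proj(c,[*w,.016]),ct,proj(ct,[*t,.016])))
go([.494,-.0765,.15],.93)
E
```

```text
tri [ 0.4945 -0.0782  0.0126]
tri [ 0.5597 -0.0365  0.0114]
tri [0.6167 0.0288 0.0102]
t 1.6 pos [0.5445 0.2518 0.3005] tooly 1.265 q7 0.79 F [ 0.4  0.9 -0.6] w 0.602
 shift first [-0.0509 -0.3283  0.1505] | turn 0.3351 then shift [-0.156  -0.2934  0.1504] | or turn -2.8065 then [0.1557 0.2934 0.1506]
```

To row units: -0.0367 m / 0.8 = -0.0459, -0.0195 m / 0.8 = -0.0244, 0.1117 rad / 2 = 0.0559.

```bash
echo '{"tx":[0, 0, 0, -0.0244, -0.0244, -0.0244, -0.0244, -0.0244, -0.0244, -0.0244, -0.0244, 0, 0], "ty":[0, 0, 0, -0.0459, -0.0459, -0.0459, -0.0459, -0.0459, -0.0459, -0.0459, -0.0459, 0, 0], "tz":[0, 0, 0, 0.0235, 0.0235, 0.0235, 0.0235, 0.0235, 0.0235, 0.0235, 0.0235, 0, 0], "yaw":[0.0559, 0.0559, 0.0559, 0, 0, 0, 0, 0, 0, 0, 0, 0, 0], "finger_gap":[0.6, 0.6, 0.6, 0.6, 0.6, 0.6, 0.6, 0.6, 0.6, 0.6, 0.6, 0.6, 0.6]}' > next.json && python3 -m creep next.json 50
python3 - <<'E'
from h import *
im,c=snap('wrist','w2'); bars(im,c); go([.494,-.0765,.001],.93)
E
```

```text
t: 2.9
eef_pos: [0.4939, -0.0764, 0.15]
tool_rot: [-0.001, 0.315, 0.949, 0.0]
contact_force: [-0.4, 1.1, 0.1]
gripper_width: 0.601
grasp_force: 0.0
bar [ 774.5 -101.4] 39.8 82.1 yaw 1.563 px [443 413] [493 475]
bar [ 379.  -306.7] 41.9 115.7 yaw -0.137 px [  0 233] [ 84 317]
bar [685.5  72. ] 26.0 134.5 yaw 0.849 px [551 224] [621 360]
bar [ 391.5 -211.5] 39.0 72.6 yaw 0.147 px [ 90 205] [167 260]
bar [552.  -32.8] 25.2 99.1 yaw 0.922 px [388 193] [424 302]
bar [617.3  31.2] 43.8 178.1 yaw 0.675 px [455 161] [557 350]
bar [492.7 -78.3] 25.0 198.1 yaw 0.931 px [306 101] [336 330]
t 2.95 pos [ 0.4947 -0.0752  0.1504] tooly 0.932 q7 1.12 F [-0.   0.1  0.4] w 0.603
 shift first [-0.0003 -0.0015  0.1494] | turn 0.0022 then shift [-0.0003 -0.0015  0.1494] | or turn -3.1394 then [0.0001 0.0013 0.1494]
```

View pics/w2.png

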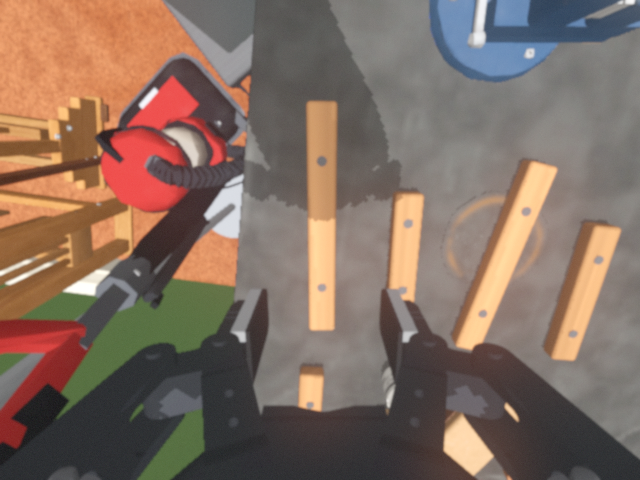

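```bash
echo '{"tx":[0, 0, 0, 0, 0, 0, 0, 0, 0, 0], "ty":[-0.0031, 0, 0, 0, 0, 0, 0, 0, 0, 0], "tz":[0.045, 0.045, 0.045, 0.0375, 0.0125, 0, 0, 0, 0, 0], "yaw":[0, 0, 0, 0, 0, 0, 0, 0, 0, 0], "finger_gap":[0.6, 0.6, 0.6, 0.6, 0.6, 0.6, 0.2, 0.0, 0.0, 0.0]}' > next.json && python3 -m creep next.json 50
python3 - <<'E'
from h import *
go([.494,-.0765,.001],.93)
E
```

```text
t: 3.95
eef_pos: [0.4945, -0.0788, 0.0042]
tool_rot: [0.001, 0.315, 0.949, 0.001]
contact_force: [0.4, 1.5, 7.5]
gripper_width: 0.263
grasp_force: 49.9
t 3.95 pos [ 0.4945 -0.0788  0.0042] tooly 0.93 q7 1.26 F [0.4 1.5 7.5] w 0.263
 shift first [0.0018 0.0016 0.0032] | turn 0.0002 then shift [0.0018 0.0016 0.0032] | or turn -3.1414 then [-0.0018 -0.0016  0.0032]
```

To row units: -0.04 m / 0.8 = -0.05, -0.01 m / 0.8 = -0.0125, -0.14 rad / 2 = -0.07.

```bash
echo '{"tx":[0, 0, 0, 0, 0, 0, 0, 0, 0, 0, 0, 0, 0, 0, 0], "ty":[0, 0, 0, 0, 0, 0, 0, 0, 0, 0, 0, 0, 0, 0, 0], "tz":[-0.05, -0.05, -0.0125, -0.0125, -0.0125, -0.0125, -0.0125, -0.0125, -0.0125, -0.0125, -0.0125, 0, 0, 0, 0], "yaw":[0, 0, -0.07, -0.07, -0.07, -0.07, -0.07, -0.07, -0.07, -0.07, -0.07, -0.07, -0.07, -0.07, 0], "finger_gap":[0, 0, 0, 0, 0, 0, 0, 0, 0, 0, 0, 0, 0, 0, 0]}' > next.json && python3 -m creep next.json
python3 - <<'E'
from h import *
go([*seat((.526,.330,2.611),5),.15],2.611)
E
```

```text
t: 5.45
eef_pos: [0.493, -0.0794, 0.1734]
tool_rot: [0.001, -0.497, 0.868, -0.0]
contact_force: [0.2, -0.3, -0.2]
gripper_width: 0.262
grasp_force: 49.4
t 5.45 pos [ 0.493  -0.0794  0.1734] tooly 2.611 q7 2.66 F [ 0.2 -0.3 -0.2] w 0.262
 shift first [-0.3697  0.2789  0.0233] | turn -0.0003 then shift [-0.3698  0.2788  0.0233] | or turn 3.1412 then [ 0.3698 -0.2787  0.0235]
```

To row units: -0.0336 m / 0.8 = -0.042, 0.02535 m / 0.8 = 0.0317.

```bash
echo '{"tx":[-0.042, -0.042, -0.042, -0.042, -0.042, -0.042, -0.042, -0.042, -0.042, -0.042, -0.042, 0, 0, 0], "ty":[0.0317, 0.0317, 0.0317, 0.0317, 0.0317, 0.0317, 0.0317, 0.0317, 0.0317, 0.0317, 0.0317, 0, 0, 0], "tz":[0, 0, 0, 0, 0, 0, 0, 0, 0, 0, 0.0038, 0.025, 0, 0], "yaw":[0, 0, 0, 0, 0, 0, 0, 0, 0, 0, 0, 0, 0, 0], "finger_gap":[0, 0, 0, 0, 0, 0, 0, 0, 0, 0, 0, 0, 0, 0]}' > next.json && python3 -m creep next.json
python3 - <<'E'
from h import *
im,c=snap('wrist','w3'); im2,c2=snap('top','t3'); go([*seat((.526,.330,2.611),5),.0395],2.611)
p=(.526,.330,2.611); co,si=np.cos(p[2]),np.sin(p[2])
P=np.c_[p[0]+co*BTN[:,0]-si*BTN[:,1],p[1]+si*BTN[:,0]+co*BTN[:,1],np.full(12,.038)]
print(proj(c,P).round(1).tolist())
E
```

```text
t: 6.85
eef_pos: [0.4402, 0.3795, 0.1495]
tool_rot: [-0.001, -0.495, 0.869, -0.001]
contact_force: [0.5, 0.3, -0.9]
gripper_width: 0.266
grasp_force: 49.4
t 6.95 pos [0.4409 0.3797 0.1504] tooly 2.607 q7 1.71 F [ 0.9 -0.8 -0.6] w 0.266
 shift first [-0.0002  0.0016  0.1109] | turn -0.0044 then shift [-0.0002  0.0016  0.1109] | or turn 3.1372 then [ 0.0003 -0.0014  0.1109]
[[27.4, 201.3], [91.8, 193.2], [157.1, 185.0], [223.3, 176.7], [290.5, 168.2], [358.7, 159.7], [45.6, 269.8], [109.1, 276.5], [171.7, 283.1], [233.5, 289.6], [294.6, 296.0], [354.9, 302.4]]
```

View pics/w3.png

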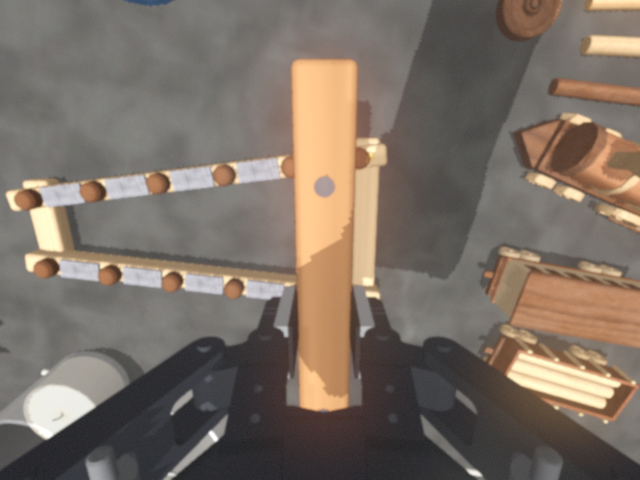

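To row units: 0.033 m / 0.8 = 0.0413, 0.01 m / 0.8 = 0.0125.

```bash
echo '{"tx":[0, 0, 0, 0, 0, 0, 0, 0, 0], "ty":[0.0013, 0, 0, 0, 0, 0, 0, 0, 0], "tz":[0.0413, 0.0413, 0.0413, 0.0125, 0, 0, 0, 0, 0], "yaw":[0, 0, 0, 0, 0, 0, 0, 0, 0], "finger_gap":[0, 0, 0, 0, 0, 0.3, 0.35, 0.42, 0.42]}' > next.json && python3 -m creep next.json
echo '{"tx":[0, 0, 0, 0, 0], "ty":[0, 0, 0, 0, 0], "tz":[-0.025, -0.05, -0.0563, -0.0563, 0], "yaw":[0, 0, 0, 0, 0], "finger_gap":[0.42, 0.42, 0.42, 0.6, 0.6]}' > next.json && python3 -m creep next.json
python3 - <<'E'
from h import *
im,c=snap('wrist','w4'); im2,c2=snap('top','t4')
for z,i,cc in((.052,im,c),(.052,im2,c2)): bars(i,cc,z); print()
go([.5585,-.0345,.2],.925)
E
```

```text
t: 7.85
eef_pos: [0.4394, 0.3813, 0.0409]
tool_rot: [0.0, -0.496, 0.868, 0.0]
contact_force: [-0.6, -0.7, 0.2]
gripper_width: 0.425
grasp_force: 0.0
t: 8.35
eef_pos: [0.442, 0.3842, 0.1974]
tool_rot: [0.006, -0.496, 0.868, 0.002]
contact_force: [1.2, 0.3, 1.6]
gripper_width: 0.604
grasp_force: 0.0

bar [ 175.6 -435.3] 36.3 154.2 yaw -0.482 px [527 396] [603 437]
bar [555.4 -33.1] 23.5 108.4 yaw 0.927 px [344 210] [380 255]
bar [630.3 258.4] 43.0 78.2 yaw -0.569 px [210 186] [245 218]
bar [ 660.2 -215.6] 23.7 151.0 yaw 0.871 px [421 154] [469 212]
bar [680.6  72.2] 23.7 129.6 yaw 0.848 px [290 152] [334 201]

t 8.45 pos [0.4397 0.3817 0.1919] tooly 2.61 q7 1.72 F [-0.4  0.5 -0.1] w 0.6
 shift first [ 0.2984 -0.3135 -0.0087] | turn -1.4568 then shift [ 0.3454  0.2609 -0.0093] | or turn 1.6847 then [-0.3454 -0.2609 -0.0069]
```

View pics/w4.png

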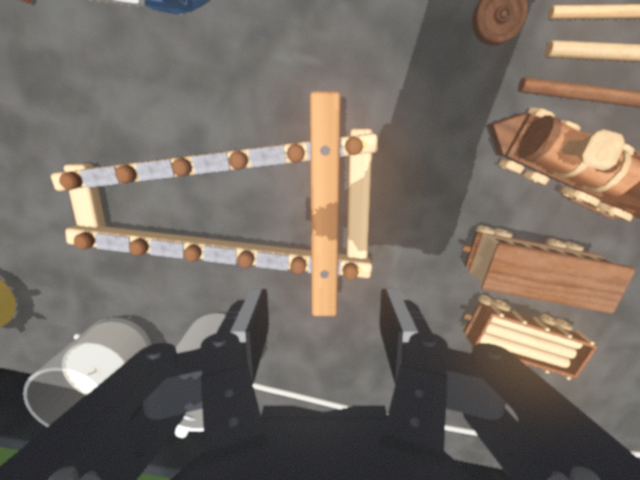

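To row units: 0.1404 rad / 2 = 0.0702.

```bash
echo '{"tx":[0, 0, 0, 0, 0, 0, 0, 0, 0, 0, 0, 0], "ty":[0, 0, 0, 0, 0, 0, 0, 0, 0, 0, 0, 0], "tz":[0, 0, 0, 0, 0, 0, 0, 0, 0, 0, 0, 0], "yaw":[0.0702, 0.0702, 0.0702, 0.0702, 0.0702, 0.0702, 0.0702, 0.0702, 0.0702, 0.0702, 0.0702, 0.0702], "finger_gap":[0.6, 0.6, 0.6, 0.6, 0.6, 0.6, 0.6, 0.6, 0.6, 0.6, 0.6, 0.6]}' > next.json && python3 -m creep next.json
echo '{"tx":[-0.0431, -0.0431, -0.0431, -0.0431, -0.0431, -0.0431, -0.0431, -0.0431, -0.0431, -0.0431, 0, 0], "ty":[-0.0326, -0.0326, -0.0326, -0.0326, -0.0326, -0.0326, -0.0326, -0.0326, -0.0326, -0.0326, 0, 0], "tz":[0, 0, 0, 0, 0, 0, 0, 0, 0, 0, 0, 0], "yaw":[0, 0, 0, 0, 0, 0, 0, 0, 0, 0, 0, 0], "finger_gap":[0.6, 0.6, 0.6, 0.6, 0.6, 0.6, 0.6, 0.6, 0.6, 0.6, 0.6, 0.6]}' > next.json && python3 -m creep next.json
python3 - <<'E'
from h import *
im,c=snap('wrist','w5'); bars(im,c); go([.558,-.035,.004],.925)
E
```

```text
t: 9.65
eef_pos: [0.4383, 0.3803, 0.1885]
tool_rot: [-0.001, 0.32, 0.947, -0.002]
contact_force: [1.1, -0.1, -0.3]
gripper_width: 0.599
grasp_force: 0.0
t: 10.85
eef_pos: [0.5566, -0.0361, 0.1889]
tool_rot: [-0.001, 0.319, 0.948, -0.001]
contact_force: [-0.5, 1.4, -1.4]
gripper_width: 0.602
grasp_force: 0.0
bar [924.5 110.7] 31.5 178.1 yaw 1.191 px [611 326] [639 449]
bar [755.5 148.8] 42.2 93.8 yaw 0.544 px [568 226] [639 308]
bar [ 427.2 -206. ] 22.5 69.7 yaw -0.189 px [ 76 195] [130 240]
bar [685.8  72. ] 26.5 134.8 yaw 0.85 px [466 185] [519 315]
bar [557.5 -36.1] 24.9 111.4 yaw 0.918 px [312 157] [338 271]
bar [599.3 243.2] 26.6 82.7 yaw 1.191 px [607   0] [639 107]
t 10.9 pos [ 0.5566 -0.0344  0.1891] tooly 0.925 q7 1.01 F [0.3 1.  0.3] w 0.6
 shift first [-0.0019  0.0007  0.1851] | turn -0.0002 then shift [-0.0019  0.0007  0.1851] | or turn 3.1414 then [ 0.001  -0.0001  0.1851]
```

To row units: 0.044 m / 0.8 = 0.055, 0.042 m / 0.8 = 0.0525.

```bash
echo '{"tx":[-0.0021, 0, 0, 0, 0, 0, 0, 0, 0, 0], "ty":[0, 0, 0, 0, 0, 0, 0, 0, 0, 0], "tz":[0.055, 0.055, 0.055, 0.0525, 0.0125, 0, 0, 0, 0, 0], "yaw":[0, 0, 0, 0, 0, 0, 0, 0, 0, 0], "finger_gap":[0.6, 0.6, 0.6, 0.6, 0.6, 0.6, 0.2, 0.0, 0.0, 0.0]}' > next.json && python3 -m creep next.json 50
echo '{"tx":[0, 0, 0, 0, 0, 0, 0, 0, 0, 0, 0, 0, 0, 0, 0], "ty":[0, 0, 0, 0, 0, 0, 0, 0, 0, 0, 0, 0, 0, 0, 0], "tz":[-0.05, -0.05, -0.0125, -0.0125, -0.0125, -0.0125, -0.0125, -0.0125, -0.0125, -0.0125, -0.0125, 0, 0, 0, 0], "yaw":[0, 0, -0.0703, -0.0703, -0.0703, -0.0703, -0.0703, -0.0703, -0.0703, -0.0703, -0.0703, -0.0703, -0.0703, -0.0703, 0], "finger_gap":[0, 0, 0, 0, 0, 0, 0, 0, 0, 0, 0, 0, 0, 0, 0]}' > next.json && python3 -m creep next.json
python3 - <<'E'
from h import *
go([*seat((.526,.330,2.611),1),.15],2.611)
E
```

```text
t: 11.9
eef_pos: [0.5608, -0.0356, 0.0088]
tool_rot: [0.002, 0.317, 0.948, 0.001]
contact_force: [-0.9, 0.7, 6.6]
gripper_width: 0.259
grasp_force: 49.7
t: 13.4
eef_pos: [0.5592, -0.0362, 0.1778]
tool_rot: [0.001, -0.497, 0.868, -0.001]
contact_force: [0.3, -0.1, -1.0]
gripper_width: 0.261
grasp_force: 49.3
t 13.4 pos [ 0.5592 -0.0362  0.1778] tooly 2.612 q7 2.54 F [ 0.3 -0.1 -1. ] w 0.261
 shift first [-0.2991  0.1137  0.0279] | turn 0.0007 then shift [-0.299   0.114   0.0279] | or turn -3.1408 then [ 0.2991 -0.1139  0.0277]
```

To row units: -0.0374 m / 0.8 = -0.0468, 0.028 m / 0.8 = 0.035.

```bash
echo '{"tx":[-0.0468, -0.0468, -0.0468, -0.0468, -0.0468, -0.0468, -0.0468, -0.0468, 0, 0, 0], "ty":[0.0178, 0.0178, 0.0178, 0.0178, 0.0178, 0.0178, 0.0178, 0.0178, 0, 0, 0], "tz":[0, 0, 0, 0, 0, 0, 0, 0, 0.035, 0, 0], "yaw":[0, 0, 0, 0, 0, 0, 0, 0, 0, 0, 0], "finger_gap":[0, 0, 0, 0, 0, 0, 0, 0, 0, 0, 0]}' > next.json && python3 -m creep next.json
python3 - <<'E'
from h import *
im,c=snap('wrist','w6'); go([*seat((.526,.330,2.611),1),.042],2.611); bars(im,c,.16)
p=(.526,.330,2.611); co,si=np.cos(p[2]),np.sin(p[2])
P=np.c_[p[0]+co*BTN[:,0]-si*BTN[:,1],p[1]+si*BTN[:,0]+co*BTN[:,1],np.full(12,.038)]
print(proj(c,P).round(1).tolist())
E
```

```text
t: 14.5
eef_pos: [0.6122, 0.2783, 0.1486]
tool_rot: [-0.001, -0.496, 0.869, -0.001]
contact_force: [0.2, -0.3, -0.1]
gripper_width: 0.258
grasp_force: 49.3
t 14.55 pos [0.6129 0.2782 0.1494] tooly 2.608 q7 2.02 F [ 0.2 -0.4  0.4] w 0.261
 shift first [-0.0007  0.0013  0.1074] | turn -0.0034 then shift [-0.0008  0.0013  0.1074] | or turn 3.1382 then [ 0.0007 -0.0011  0.1074]
bar [703.2 244.9] 33.4 64.8 yaw -1.481 px [ 35 298] [163 389]
[[290.9, 201.0], [357.4, 193.0], [424.9, 184.8], [493.3, 176.5], [562.7, 168.2], [633.1, 159.7], [293.0, 269.8], [355.1, 276.6], [416.4, 283.2], [476.8, 289.8], [536.5, 296.3], [595.5, 302.7]]
```

View pics/w6.png

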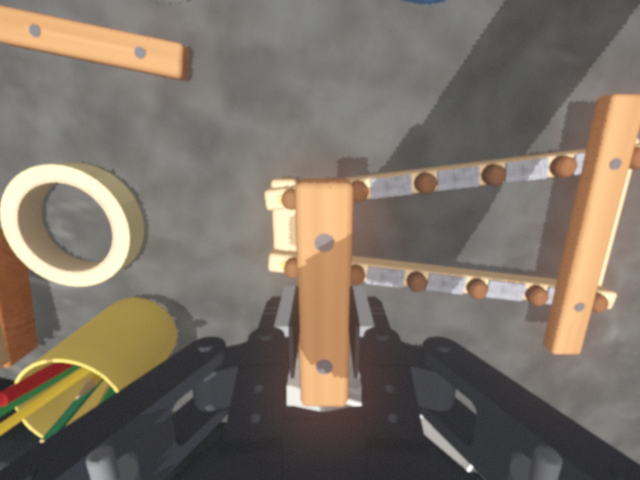

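To row units: 0.033 m / 0.8 = 0.0413, 0.008 m / 0.8 = 0.01.

```bash
echo '{"tx":[0, 0, 0, 0, 0, 0], "ty":[0.0013, 0, 0, 0, 0, 0], "tz":[0.0413, 0.0413, 0.0413, 0.01, 0, 0], "yaw":[0, 0, 0, 0, 0, 0], "finger_gap":[0, 0, 0, 0, 0, 0]}' > next.json && python3 -m creep next.json
```

```text
t: 15.15
eef_pos: [0.6129, 0.2793, 0.0434]
tool_rot: [0.001, -0.496, 0.868, -0.0]
contact_force: [0.2, 0.3, -0.5]
gripper_width: 0.259
grasp_force: 54.5
```

To row units: -0.045 m / 0.8 = -0.0563, 0.003 m / 0.8 = 0.0038.

```bash
echo '{"tx":[0, 0, 0, 0, 0, 0, 0, 0, 0, 0, 0], "ty":[0, 0, 0, 0, 0, 0, 0, 0, 0, 0, 0], "tz":[0.0038, 0, 0, 0, 0, 0, -0.025, -0.05, -0.0563, -0.0563, 0], "yaw":[0, 0, 0, 0, 0, 0, 0, 0, 0, 0, 0], "finger_gap":[0, 0, 0.3, 0.35, 0.42, 0.42, 0.42, 0.42, 0.42, 0.6, 0.6]}' > next.json && python3 -m creep next.json
python3 - <<'E'
from h import *
im,c=snap('wrist','w7'); bars(im,c,.052)
go([.6153,.0306,.19],.699)
E
```

```text
t: 16.25
eef_pos: [0.6152, 0.2822, 0.196]
tool_rot: [0.006, -0.497, 0.868, -0.0]
contact_force: [-0.4, 0.6, 0.6]
gripper_width: 0.598
grasp_force: 0.0
bar [868.8 282.8] 17.5 81.1 yaw -1.347 px [ 76 327] [135 374]
bar [878.  184.4] 40.0 116.1 yaw -0.68 px [  0 211] [ 47 326]
bar [726.1 166.7] 16.8 55.3 yaw 0.143 px [107 151] [158 203]
bar [674.5  89.3] 21.9 118.8 yaw 0.851 px [44 13] [206  76]
t 16.3 pos [0.6136 0.2814 0.1924] tooly 2.611 q7 2.03 F [-0.3  0.5 -0.8] w 0.6
 shift first [ 0.2154 -0.1284  0.0016] | turn -1.2298 then shift [0.1931 0.16   0.0006] | or turn 1.9118 then [-0.193  -0.16    0.0042]
```

View pics/w7.png

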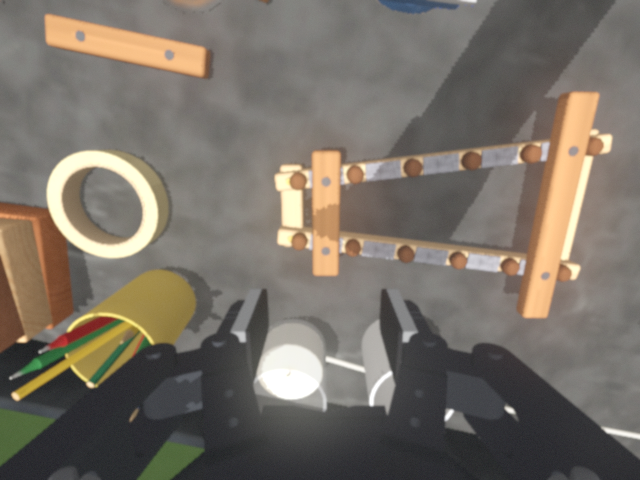

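Careful with the scale: shifts go in shares of 80 cm and turns go in shares of 2 rad. That gives: -0.0322 m / 0.8 = -0.0403, -0.0267 m / 0.8 = -0.0334, 0.147 rad / 2 = 0.0735.

```bash
echo '{"tx":[0, 0, 0, 0, 0, 0, 0, 0, 0, 0, 0, 0, 0, -0.0403, -0.0403, -0.0403, -0.0403, -0.0403, -0.0403, 0], "ty":[0, 0, 0, 0, 0, 0, 0, 0, 0, 0, 0, 0, 0, -0.0334, -0.0334, -0.0334, -0.0334, -0.0334, -0.0334, 0], "tz":[0, 0, 0, 0, 0, 0, 0, 0, 0, 0, 0, 0, 0, 0, 0, 0, 0, 0, 0, 0], "yaw":[0.0735, 0.0735, 0.0735, 0.0735, 0.0735, 0.0735, 0.0735, 0.0735, 0.0735, 0.0735, 0.0735, 0.0735, 0.0735, 0, 0, 0, 0, 0, 0, 0], "finger_gap":[0.6, 0.6, 0.6, 0.6, 0.6, 0.6, 0.6, 0.6, 0.6, 0.6, 0.6, 0.6, 0.6, 0.6, 0.6, 0.6, 0.6, 0.6, 0.6, 0.6]}' > next.json && python3 -m creep next.json
echo '{"tx":[0], "ty":[0], "tz":[0], "yaw":[0], "finger_gap":[0.6]}' > next.json && python3 -m creep next.json
python3 - <<'E'
from h import *
im,c=snap('wrist','w8'); bars(im,c); go([.6153,.0306,.004],.699)
E
```

```text
t: 18.3
eef_pos: [0.6123, 0.0204, 0.1874]
tool_rot: [0.0, 0.427, 0.904, -0.003]
contact_force: [-0.5, 0.2, 1.2]
gripper_width: 0.596
grasp_force: 0.0
t: 18.4
eef_pos: [0.6127, 0.0278, 0.1872]
tool_rot: [-0.001, 0.423, 0.906, -0.001]
contact_force: [-0.3, 1.0, -0.3]
gripper_width: 0.6
grasp_force: 0.0
bar [955.3 121.4] 30.8 163.0 yaw 0.967 px [609 283] [639 408]
bar [911.9 121.8] 43.8 133.5 yaw 0.655 px [590 270] [639 381]
bar [ 416.3 -181.7] 41.8 113.6 yaw -0.415 px [  0 223] [ 93 291]
bar [746.  179.1] 21.3 66.0 yaw -0.141 px [509 168] [579 216]
bar [686.9  72.7] 24.7 134.1 yaw 0.849 px [396 158] [430 293]
bar [617.3  30.9] 30.7 177.2 yaw 0.69 px [314 118] [346 301]
bar [642.1 258.9] 36.1 91.0 yaw -0.873 px [483   0] [595  51]
t 18.45 pos [0.6128 0.0297 0.1873] tooly 0.7 q7 0.71 F [-0.2  1.2  0.2] w 0.602
 shift first [-0.0012  0.0027  0.1833] | turn 0.001 then shift [-0.0012  0.0027  0.1833] | or turn -3.1406 then [ 0.0007 -0.0022  0.1833]
```

To row units: 0.044 m / 0.8 = 0.055, 0.042 m / 0.8 = 0.0525.

```bash
echo '{"tx":[-0.0015, 0, 0, 0, 0, 0, 0, 0, 0, 0], "ty":[0.0031, 0, 0, 0, 0, 0, 0, 0, 0, 0], "tz":[0.055, 0.055, 0.055, 0.0525, 0.01, 0, 0, 0, 0, 0], "yaw":[0, 0, 0, 0, 0, 0, 0, 0, 0, 0], "finger_gap":[0.6, 0.6, 0.6, 0.6, 0.6, 0.6, 0.2, 0.0, 0.0, 0.0]}' > next.json && python3 -m creep next.json 50
echo '{"tx":[0, 0, 0, 0, 0, 0, 0, 0, 0, 0, 0, 0, 0, 0, 0, 0], "ty":[0, 0, 0, 0, 0, 0, 0, 0, 0, 0, 0, 0, 0, 0, 0, 0], "tz":[-0.05, -0.05, -0.0125, -0.0125, -0.0125, -0.0125, -0.0125, -0.0125, -0.0125, -0.0125, -0.0125, 0, 0, 0, 0, 0], "yaw":[0, 0, -0.0735, -0.0735, -0.0735, -0.0735, -0.0735, -0.0735, -0.0735, -0.0735, -0.0735, -0.0735, -0.0735, -0.0735, -0.0735, 0], "finger_gap":[0, 0, 0, 0, 0, 0, 0, 0, 0, 0, 0, 0, 0, 0, 0, 0]}' > next.json && python3 -m creep next.json
python3 - <<'E'
from h import *
go([*seat((.526,.330,2.611),4),.15],2.611)
E
```

```text
t: 19.45
eef_pos: [0.6181, 0.0303, 0.0091]
tool_rot: [0.002, 0.422, 0.907, 0.001]
contact_force: [-1.3, 0.4, 6.7]
gripper_width: 0.264
grasp_force: 49.8
t: 21.05
eef_pos: [0.6164, 0.0295, 0.1777]
tool_rot: [0.001, -0.497, 0.868, -0.0]
contact_force: [-0.1, 0.0, -0.2]
gripper_width: 0.262
grasp_force: 49.3
t 21.05 pos [0.6164 0.0295 0.1777] tooly 2.612 q7 2.41 F [-0.1  0.  -0.2] w 0.262
 shift first [-0.2136  0.2799  0.0275] | turn 0.0007 then shift [-0.2134  0.28    0.0275] | or turn -3.1409 then [ 0.2135 -0.28    0.0279]
```

To row units: 0.035 m / 0.8 = 0.0438, -0.0267 m / 0.8 = -0.0334.

```bash
echo '{"tx":[-0.0334, -0.0334, -0.0334, -0.0334, -0.0334, -0.0334, -0.0334, -0.0334, 0, 0, 0], "ty":[0.0438, 0.0438, 0.0438, 0.0438, 0.0438, 0.0438, 0.0438, 0.0438, 0, 0, 0], "tz":[0, 0, 0, 0, 0, 0, 0, 0, 0.035, 0, 0], "yaw":[0, 0, 0, 0, 0, 0, 0, 0, 0, 0, 0], "finger_gap":[0, 0, 0, 0, 0, 0, 0, 0, 0, 0, 0]}' > next.json && python3 -m creep next.json
python3 - <<'E'
from h import *
im,c=snap('wrist','w9'); go([*seat((.526,.330,2.611),4),.041],2.611)
E
```

```text
t: 22.15
eef_pos: [0.4831, 0.3545, 0.1487]
tool_rot: [-0.001, -0.495, 0.869, -0.001]
contact_force: [0.1, 0.4, -1.0]
gripper_width: 0.26
grasp_force: 49.3
t 22.2 pos [0.4838 0.3545 0.1493] tooly 2.607 q7 1.77 F [ 0.9 -0.2 -0.3] w 0.258
 shift first [-0.0002  0.0013  0.1083] | turn -0.0039 then shift [-0.0002  0.0013  0.1083] | or turn 3.1377 then [ 0.0002 -0.0011  0.1083]
```

View pics/w9.png

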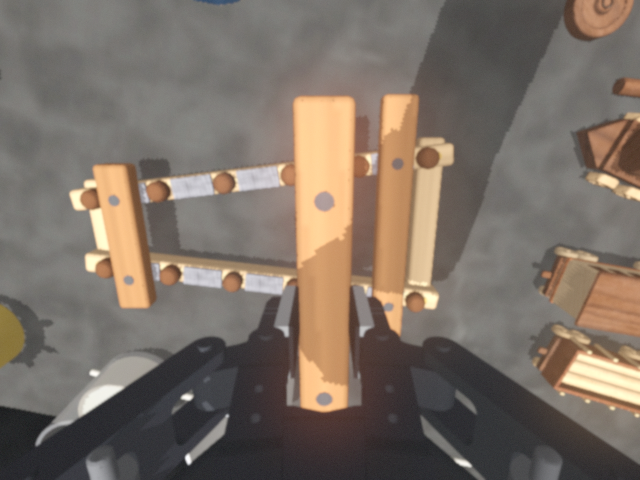

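To row units: -0.045 m / 0.8 = -0.0563, -0.04 m / 0.8 = -0.05.

```bash
echo '{"tx":[0, 0, 0, 0, 0, 0, 0, 0, 0, 0, 0, 0, 0, 0], "ty":[0.0013, 0, 0, 0, 0, 0, 0, 0, 0, 0, 0, 0, 0, 0], "tz":[0.0413, 0.0413, 0.0413, 0.0125, 0, 0, 0, 0, 0, -0.025, -0.05, -0.0563, -0.0563, 0], "yaw":[0, 0, 0, 0, 0, 0, 0, 0, 0, 0, 0, 0, 0, 0], "finger_gap":[0, 0, 0, 0, 0, 0.3, 0.35, 0.4, 0.4, 0.4, 0.4, 0.4, 0.6, 0.6]}' > next.json && python3 -m creep next.json
python3 - <<'E'
from h import *
im,c=snap('wrist','w10'); im2,c2=snap('top','t10'); 
go([.6875,.0727,.19],.849)
E
```

```text
t: 23.6
eef_pos: [0.485, 0.3591, 0.1964]
tool_rot: [0.006, -0.497, 0.868, 0.001]
contact_force: [1.5, 0.5, 0.5]
gripper_width: 0.601
grasp_force: 0.0
t 23.7 pos [0.4825 0.3567 0.1907] tooly 2.611 q7 1.78 F [-0.6 -0.3 -0.4] w 0.6
 shift first [ 0.1411 -0.3206  0.0007] | turn -1.3799 then shift [ 0.3415  0.0777 -0.0002] | or turn 1.7616 then [-0.3415 -0.0777  0.0016]
```

View pics/w10.png

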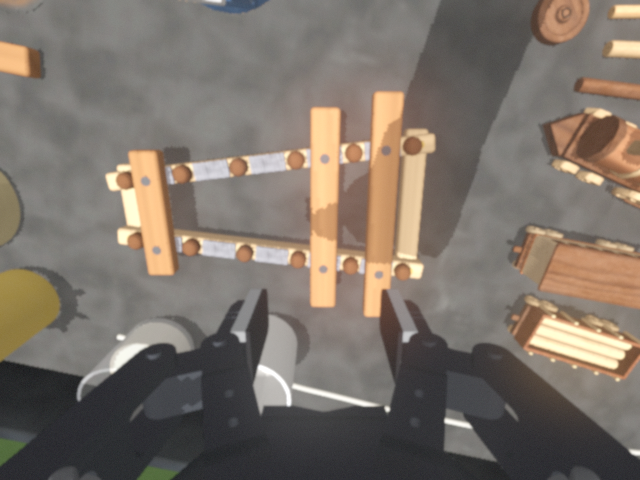

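To row units: -0.0427 m / 0.8 = -0.0534, -0.0097 m / 0.8 = -0.0121, 0.1468 rad / 2 = 0.0734.

```bash
echo '{"tx":[0, 0, 0, 0, 0, 0, 0, 0, 0, 0, 0, 0, -0.0534, -0.0534, -0.0534, -0.0534, -0.0534, -0.0534, -0.0534, -0.0534], "ty":[0, 0, 0, 0, 0, 0, 0, 0, 0, 0, 0, 0, -0.0121, -0.0121, -0.0121, -0.0121, -0.0121, -0.0121, -0.0121, -0.0121], "tz":[0, 0, 0, 0, 0, 0, 0, 0, 0, 0, 0, 0, 0, 0, 0, 0, 0, 0, 0, 0], "yaw":[0.0734, 0.0734, 0.0734, 0.0734, 0.0734, 0.0734, 0.0734, 0.0734, 0.0734, 0.0734, 0.0734, 0.0734, 0, 0, 0, 0, 0, 0, 0, 0], "finger_gap":[0.6, 0.6, 0.6, 0.6, 0.6, 0.6, 0.6, 0.6, 0.6, 0.6, 0.6, 0.6, 0.6, 0.6, 0.6, 0.6, 0.6, 0.6, 0.6, 0.6]}' > next.json && python3 -m creep next.json
echo '{"tx":[0, 0], "ty":[0, 0], "tz":[0, 0], "yaw":[0, 0], "finger_gap":[0.6, 0.6]}' > next.json && python3 -m creep next.json
python3 - <<'E'
from h import *
im,c=snap('wrist','w11'); bars(im,c); go([.6875,.0727,.004],.849)
E
```

```text
t: 25.7
eef_pos: [0.6868, 0.0707, 0.1871]
tool_rot: [-0.001, 0.353, 0.936, -0.001]
contact_force: [-0.1, 0.1, 0.2]
gripper_width: 0.6
grasp_force: 0.0
t: 25.9
eef_pos: [0.6864, 0.0707, 0.1872]
tool_rot: [-0.001, 0.354, 0.935, -0.001]
contact_force: [0.0, 1.1, 0.1]
gripper_width: 0.6
grasp_force: 0.0
bar [ 788.  -272.5] 30.6 98.9 yaw 0.217 px [138 429] [182 479]
bar [ 638.5 -199.6] 26.0 84.5 yaw 0.868 px [ 87 311] [121 379]
bar [751.6 161. ] 29.3 88.0 yaw 0.226 px [419 175] [487 250]
bar [687.3  73.1] 24.9 132.7 yaw 0.843 px [314 143] [340 280]
bar [641.  260.1] 34.0 82.8 yaw -0.724 px [412   0] [518  48]
t 25.95 pos [0.686  0.0728 0.1875] tooly 0.849 q7 0.76 F [-0.3  0.9  0. ] w 0.602
 shift first [-0.0017  0.0014  0.1834] | turn 0.0002 then shift [-0.0017  0.0014  0.1834] | or turn -3.1414 then [ 0.0008 -0.0005  0.1835]
```

To row units: 0.044 m / 0.8 = 0.055, 0.042 m / 0.8 = 0.0525.

```bash
echo '{"tx":[-0.0015, 0, 0, 0, 0, 0, 0, 0, 0, 0], "ty":[0.0013, 0, 0, 0, 0, 0, 0, 0, 0, 0], "tz":[0.055, 0.055, 0.055, 0.0525, 0.01, 0, 0, 0, 0, 0], "yaw":[0, 0, 0, 0, 0, 0, 0, 0, 0, 0], "finger_gap":[0.6, 0.6, 0.6, 0.6, 0.6, 0.6, 0.2, 0.0, 0.0, 0.0]}' > next.json && python3 -m creep next.json 50
echo '{"tx":[0, 0, 0, 0, 0, 0, 0, 0, 0, 0, 0, 0, 0, 0, 0], "ty":[0, 0, 0, 0, 0, 0, 0, 0, 0, 0, 0, 0, 0, 0, 0], "tz":[-0.05, -0.05, -0.0125, -0.0125, -0.0125, -0.0125, -0.0125, -0.0125, -0.0125, -0.0125, -0.0125, 0, 0, 0, 0], "yaw":[0, 0, -0.0734, -0.0734, -0.0734, -0.0734, -0.0734, -0.0734, -0.0734, -0.0734, -0.0734, -0.0734, -0.0734, -0.0734, 0], "finger_gap":[0, 0, 0, 0, 0, 0, 0, 0, 0, 0, 0, 0, 0, 0, 0]}' > next.json && python3 -m creep next.json
python3 - <<'E'
from h import *
go([*seat((.526,.330,2.611),2),.15],2.611)
E
```

```text
t: 26.95
eef_pos: [0.6907, 0.073, 0.0106]
tool_rot: [0.002, 0.353, 0.936, 0.001]
contact_force: [-0.6, 0.5, 7.5]
gripper_width: 0.255
grasp_force: 49.7
t: 28.45
eef_pos: [0.689, 0.072, 0.1788]
tool_rot: [0.001, -0.497, 0.868, -0.0]
contact_force: [0.3, -0.8, -0.8]
gripper_width: 0.259
grasp_force: 49.2
t 28.45 pos [0.689  0.072  0.1788] tooly 2.612 q7 2.32 F [ 0.3 -0.8 -0.8] w 0.259
 shift first [-0.1402  0.2211  0.0286] | turn 0.0006 then shift [-0.14    0.2212  0.0286] | or turn -3.141 then [ 0.1401 -0.2211  0.029 ]
```

To row units: 0.0316 m / 0.8 = 0.0395, 0.028 m / 0.8 = 0.035.

```bash
echo '{"tx":[-0.025, -0.025, -0.025, -0.025, -0.025, -0.025, -0.025, 0, 0, 0], "ty":[0.0395, 0.0395, 0.0395, 0.0395, 0.0395, 0.0395, 0.0395, 0, 0, 0], "tz":[0, 0, 0, 0, 0, 0, 0, 0.035, 0, 0], "yaw":[0, 0, 0, 0, 0, 0, 0, 0, 0, 0], "finger_gap":[0, 0, 0, 0, 0, 0, 0, 0, 0, 0]}' > next.json && python3 -m creep next.json
python3 - <<'E'
from h import *
im,c=snap('wrist','w12'); go([*seat((.526,.330,2.611),2),.042],2.611)
E
```

```text
t: 29.45
eef_pos: [0.5691, 0.3038, 0.1497]
tool_rot: [-0.0, -0.495, 0.869, -0.001]
contact_force: [0.4, 0.4, -0.2]
gripper_width: 0.255
grasp_force: 49.3
t 29.5 pos [0.5699 0.3038 0.1504] tooly 2.607 q7 1.89 F [ 0.5  0.6 -0.1] w 0.261
 shift first [-0.0004  0.0012  0.1084] | turn -0.0038 then shift [-0.0004  0.0012  0.1084] | or turn 3.1378 then [ 0.0004 -0.0009  0.1084]
```

Same pose pattern as the earlier placings; lower, release, and set out for bar_3.

To row units: -0.045 m / 0.8 = -0.0563, -0.04 m / 0.8 = -0.05.

```bash
echo '{"tx":[0, 0, 0, 0, 0, 0, 0, 0, 0, 0, 0, 0, 0, 0], "ty":[0.0013, 0, 0, 0, 0, 0, 0, 0, 0, 0, 0, 0, 0, 0], "tz":[0.0413, 0.0413, 0.0413, 0.0125, 0, 0, 0, 0, 0, -0.025, -0.05, -0.0563, -0.0563, 0], "yaw":[0, 0, 0, 0, 0, 0, 0, 0, 0, 0, 0, 0, 0, 0], "finger_gap":[0, 0, 0, 0, 0, 0.3, 0.35, 0.4, 0.4, 0.4, 0.4, 0.4, 0.6, 0.6]}' > next.json && python3 -m creep next.json
python3 - <<'E'
from h import *
im,c=snap('wrist','w13'); 
go([.667,-.223,.19],.873)
E
```

```text
t: 30.9
eef_pos: [0.5713, 0.3081, 0.1979]
tool_rot: [0.006, -0.497, 0.868, 0.0]
contact_force: [1.1, 0.5, -0.5]
gripper_width: 0.6
grasp_force: 0.0
t 30.95 pos [0.5698 0.3069 0.1944] tooly 2.611 q7 1.9 F [-0.1 -0.2 -0.6] w 0.603
 shift first [ 0.4078 -0.3521  0.003 ] | turn -1.404 then shift [0.4149 0.3436 0.0006] | or turn 1.7376 then [-0.4149 -0.3436  0.0082]
```

View pics/w13.png

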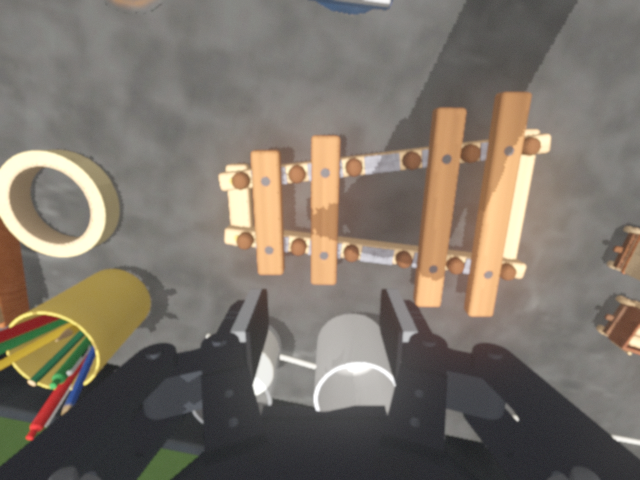

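To row units: 0.1448 rad / 2 = 0.0724.

```bash
echo '{"tx":[0, 0, 0, 0, 0, 0, 0, 0, 0, 0, 0, 0], "ty":[0, 0, 0, 0, 0, 0, 0, 0, 0, 0, 0, 0], "tz":[0, 0, 0, 0, 0, 0, 0, 0, 0, 0, 0, 0], "yaw":[0.0724, 0.0724, 0.0724, 0.0724, 0.0724, 0.0724, 0.0724, 0.0724, 0.0724, 0.0724, 0.0724, 0.0724], "finger_gap":[0.6, 0.6, 0.6, 0.6, 0.6, 0.6, 0.6, 0.6, 0.6, 0.6, 0.6, 0.6]}' > next.json && python3 -m creep next.json
echo '{"tx":[-0.0433, -0.0433, -0.0433, -0.0433, -0.0433, -0.0433, -0.0433, -0.0433, -0.0433, -0.0433, -0.0433, -0.0433, 0, 0], "ty":[-0.0358, -0.0358, -0.0358, -0.0358, -0.0358, -0.0358, -0.0358, -0.0358, -0.0358, -0.0358, -0.0358, -0.0358, 0, 0], "tz":[0, 0, 0, 0, 0, 0, 0, 0, 0, 0, 0, 0, 0, 0], "yaw":[0, 0, 0, 0, 0, 0, 0, 0, 0, 0, 0, 0, 0, 0], "finger_gap":[0.6, 0.6, 0.6, 0.6, 0.6, 0.6, 0.6, 0.6, 0.6, 0.6, 0.6, 0.6, 0.6, 0.6]}' > next.json && python3 -m creep next.json
python3 - <<'E'
from h import *
im,c=snap('wrist','w14'); bars(im,c); go([.667,-.223,.004],.873)
E
```

```text
t: 32.15
eef_pos: [0.5671, 0.305, 0.1888]
tool_rot: [-0.001, 0.345, 0.939, -0.001]
contact_force: [0.3, -0.1, -0.1]
gripper_width: 0.596
grasp_force: 0.0
t: 33.55
eef_pos: [0.6645, -0.2256, 0.1886]
tool_rot: [-0.001, 0.343, 0.939, -0.0]
contact_force: [0.1, 1.3, -0.5]
gripper_width: 0.601
grasp_force: 0.0
bar [ 796.5 -278.1] 40.1 120.1 yaw 1.074 px [349 289] [392 387]
bar [ 475.2 -411.8] 25.5 74.1 yaw -0.553 px [  0 171] [ 77 202]
bar [ 666.4 -226.2] 25.1 155.1 yaw 0.877 px [312 133] [338 292]
t 33.6 pos [ 0.6651 -0.2233  0.1889] tooly 0.873 q7 1.22 F [ 0.2  0.3 -0.2] w 0.601
 shift first [-0.0018  0.0016  0.1848] | turn 0.0003 then shift [-0.0018  0.0016  0.1848] | or turn -3.1413 then [ 0.0008 -0.0014  0.1849]
```

View pics/w14.png

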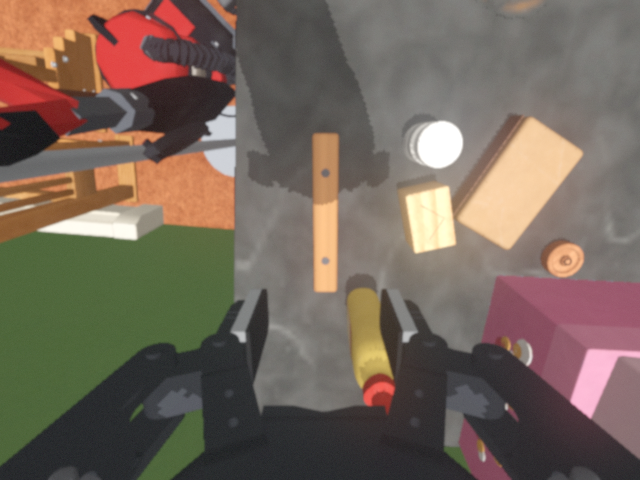

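To row units: 0.044 m / 0.8 = 0.055, 0.042 m / 0.8 = 0.0525.

```bash
echo '{"tx":[-0.0006, 0, 0, 0, 0, 0, 0, 0, 0, 0], "ty":[0.0006, 0, 0, 0, 0, 0, 0, 0, 0, 0], "tz":[0.055, 0.055, 0.055, 0.0525, 0.0113, 0, 0, 0, 0, 0], "yaw":[0, 0, 0, 0, 0, 0, 0, 0, 0, 0], "finger_gap":[0.6, 0.6, 0.6, 0.6, 0.6, 0.6, 0.2, 0.0, 0.0, 0.0]}' > next.json && python3 -m creep next.json 50
echo '{"tx":[0, 0, 0, 0, 0, 0, 0, 0, 0, 0, 0, 0, 0], "ty":[0, 0, 0, 0, 0, 0, 0, 0, 0, 0, 0, 0, 0], "tz":[-0.05, -0.05, -0.05, -0.0563, 0, 0, 0, 0, 0, 0, 0, 0, 0], "yaw":[0, 0, 0, 0, -0.0724, -0.0724, -0.0724, -0.0724, -0.0724, -0.0724, -0.0724, -0.0724, 0], "finger_gap":[0, 0, 0, 0, 0, 0, 0, 0, 0, 0, 0, 0, 0]}' > next.json && python3 -m creep next.json
python3 - <<'E'
from h import *
go([*seat((.526,.330,2.611),3),.15],2.611)
E
```

```text
t: 34.6
eef_pos: [0.6685, -0.2244, 0.0106]
tool_rot: [0.002, 0.342, 0.94, 0.0]
contact_force: [-0.1, 1.6, 7.9]
gripper_width: 0.255
grasp_force: 49.7
t: 35.9
eef_pos: [0.6666, -0.2245, 0.1738]
tool_rot: [0.001, -0.229, 0.973, -0.0]
contact_force: [-0.6, 1.2, -0.3]
gripper_width: 0.252
grasp_force: 49.3
t 35.9 pos [ 0.6666 -0.2245  0.1738] tooly 2.033 q7 2.24 F [-0.6  1.2 -0.3] w 0.252
 shift first [-0.1211  0.5591  0.0234] | turn -0.5785 then shift [-0.4071  0.4019  0.0239] | or turn 2.5631 then [ 0.4072 -0.4018  0.0237]
```

To row units: 0.043 m / 0.8 = 0.0538, -0.0093 m / 0.8 = -0.0116, -0.1446 rad / 2 = -0.0723.

```bash
echo '{"tx":[-0.0116, -0.0116, -0.0116, -0.0116, -0.0116, -0.0116, -0.0116, -0.0116, -0.0116, -0.0116, -0.0116, -0.0116, -0.0116, 0, 0, 0, 0, 0, 0], "ty":[0.0538, 0.0538, 0.0538, 0.0538, 0.0538, 0.0538, 0.0538, 0.0538, 0.0538, 0.0538, 0.0538, 0.0538, 0.0538, 0, 0, 0, 0, 0, 0], "tz":[0, 0, 0, 0, 0, 0, 0, 0, 0, 0, 0, 0, 0, 0, 0, 0, 0.025, 0, 0], "yaw":[0, 0, 0, 0, 0, 0, 0, 0, 0, 0, 0, 0, 0, -0.0723, -0.0723, -0.0723, -0.0723, 0, 0], "finger_gap":[0, 0, 0, 0, 0, 0, 0, 0, 0, 0, 0, 0, 0, 0, 0, 0, 0, 0, 0]}' > next.json && python3 -m creep next.json
python3 - <<'E'
from h import *
im,c=snap('wrist','w15'); go([*seat((.526,.330,2.611),3),.042],2.611)
E
```

```text
t: 37.8
eef_pos: [0.526, 0.3301, 0.1529]
tool_rot: [-0.0, -0.494, 0.87, -0.0]
contact_force: [-0.0, 0.8, -0.4]
gripper_width: 0.26
grasp_force: 49.3
t 37.85 pos [0.5264 0.3304 0.1533] tooly 2.605 q7 1.79 F [ 0.8 -0.4  0.7] w 0.256
 shift first [0.0006 0.0001 0.1113] | turn -0.0062 then shift [0.0006 0.0001 0.1113] | or turn 3.1354 then [-0.0005 -0.      0.1113]
```

To row units: -0.045 m / 0.8 = -0.0563, -0.04 m / 0.8 = -0.05, -0.005 rad / 2 = -0.0025.

```bash
echo '{"tx":[0, 0, 0, 0, 0, 0, 0, 0, 0, 0, 0, 0, 0, 0, 0], "ty":[0, 0, 0, 0, 0, 0, 0, 0, 0, 0, 0, 0, 0, 0, 0], "tz":[0.0413, 0.0413, 0.0413, 0.015, 0, 0, 0, 0, 0, -0.025, -0.05, -0.0563, -0.0563, 0, 0], "yaw":[-0.0025, 0, 0, 0, 0, 0, 0, 0, 0, 0, 0, 0, 0, 0, 0], "finger_gap":[0, 0, 0, 0, 0, 0.3, 0.34, 0.38, 0.38, 0.38, 0.38, 0.38, 0.38, 0.38, 0.38]}' > next.json && python3 -m creep next.json
python3 - <<'E'
from h import *
im,c=snap('wrist','w16'); it,ct=snap('top','t16')
L=[.112,.134,.156,.178,.2]; p=(.526,.330,2.611)
cv2.imwrite('pics/t16c.png',cv2.resize(it[180:330,130:250],None,fx=4,fy=4,interpolation=cv2.INTER_CUBIC))
E
```

```text
t: 39.35
eef_pos: [0.5266, 0.3308, 0.1928]
tool_rot: [0.001, -0.499, 0.867, 0.0]
contact_force: [-0.4, 0.2, -0.7]
gripper_width: 0.381
grasp_force: 0.0
```

View pics/w16.png

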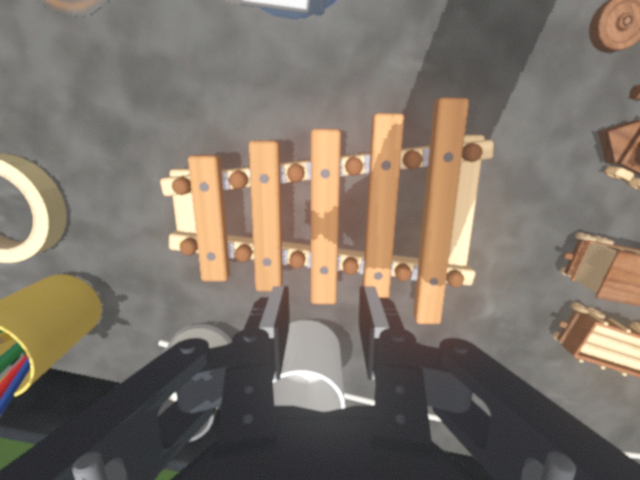

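Run:
```python
from h import *
c=cam('wrist',monitor.get_obs())
b=np.array([(181,186),(237,179),(296,172),(354,166),(413,159),(472,152),(189,246),(243,253),(297,259),(350,265),(403,271),(456,278)])
p,r=fitframe([(c,b)],z0=.041,x0=(.526,.33,2.611)); print(p,abs(r).max())
T=[((204,187),(211,256)),((265,178),(266,262)),((325,167),(324,270)),((386,165),(378,276)),((448,157),(434,281))]
co,si=np.cos(p[2]),np.sin(p[2])
for n,t in enumerate(T,1):
    w=onplane(c,t,.052)[:,:2]; m=w.mean(0)-seat(p,n); d=w[0]-w[1]
    print(n,'dx,dy mm',np.array([m@[co,si],m@[-si,co]])*1000,'tilt',(np.arctan2(d[1],d[0])-p[2])%np.pi-np.pi/2,'tackgap',np.linalg.norm(d)*1000)
```

```text
[0.5226 0.3265 2.6083] 3.0843983082329487
1 dx,dy mm [ 0.6125 -2.0746] tilt 0.004405993629933214 tackgap 60.69117598718377
2 dx,dy mm [ 0.0004 -0.8428] tilt -0.0315437443957185 tackgap 73.79637002344217
3 dx,dy mm [0.2236 0.1461] tilt -0.0008974783716189094 tackgap 90.27005314085818
4 dx,dy mm [-0.8199 -1.5955] tilt -0.011027628078782215 tackgap 97.70909393303761
5 dx,dy mm [-0.6624 -0.5053] tilt 0.0008808341642829731 tackgap 108.9404218970289
```

All five bars lie within about 2 mm of their seats, and the tack gaps match the bar heights. Handing in.

```bash
python3 -c "
from station import bot
print(bot.hand_in())"
```

```text
the job is handed in; nothing more can be done
None
```

I handed the job in at about 39 s with all five bars on their own seats; the last wrist picture puts each bar's centre within about 2 mm of its seat and square to within about 0.03 rad, and the judge's verdict was not shown.

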